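Put the stock terminal away in its bench case and click the lid shut

TASK

Put the hand-held stock terminal away: lay it gently, flat and screen up, on the floor of the open hard case on the bench and let go of it. Then swing the case's lid over and press its far edge down past the spring catch until it clicks, so that the lid stays fully shut by itself. Leave the cardboard box, the drinks can and the roll of tape where they are.

Things in the scene. Friction and masses are not known exactly. Their poses are not given: they have to be found in the camera images.
- case: open grey plastic case fixed to the bench, outside 180 (x) by 200 (y) by 71 mm high, walls and floor 5 mm. Origin: centre of its underside, on the bench. Its x axis runs from the hinge side (x = -90, nearer the robot) to the catch side (x = +90, away from it); z up. A catch housing 22 deep, 80 wide, 45 mm high stands outside the far wall; strip feet reach to y = +-116, 4 mm high.
- lid_hinge (a point): point on the lid's hinge line, in the middle of the case's width: case x = -90, y = 0, z = 72 mm. The hinge line runs along the case's y axis.
- lid (a joint): lid angle, rad: 0 = shut (level), pi/2 = upright, more = leaning towards the robot, at most 1.9. The hinge is stiff: the lid stays where left, 1 to 3 N at its far edge swings it. At about 0.08 its lip meets the catch and it stops; from there 10 to 16 N pressed down close to the far edge (more nearer the hinge) drives it past; it snaps to 0 and stays.
- lid_edge (a point): middle of the lid's edge opposite the hinge, on its outer face; moves with the lid. The lid is a flat grey plate 180 mm from hinge to edge, 200 wide, 6 thick; the outer face (with a black panel) looks up when shut, 78 mm above the bench, and to the robot when open. A lip 72 mm wide reaches 10 mm beyond the edge. At joint 0 its axes equal the case's.
- catch (a joint): spring catch travel, m: 0 = at rest, grows as the lid's lip pushes it outwards (case +x), about 0.004 as the lip passes, then springs back to 0 below 0.001 with the click.
- catch_nose (a point): centre of the catch's round steel nose (10 mm thick, 60 mm long across the case), at case x = 101, y = 0, z = 83 mm; its top is 88 mm above the bench, 10 mm above the shut lid.
- terminal: black hand-held stock terminal, a rounded slab 135 (x) by 54 (y) by 34 mm high, 0.2 to 0.42 kg, lying on its back with the dark screen and white keys up. Origin: centre of its underside; x along its length to the screen end, z up.
- carton: closed brown cardboard box, 120 by 80 by 55 mm high; origin centre of underside. Leave alone.
- can: standing drinks can, 54 mm diameter, 135 mm high; origin centre of underside. Leave alone.
- tape: roll of brown tape lying flat, 100 mm outside diameter, 76 mm hole, 48 mm high; origin centre of underside. Leave alone.

How it is judged:
By the outcome, as a careful person would: the job done as asked, in the order asked, and still so for the second after the job is handed in, with the robot touching nothing.
It also fails if it takes over 67 s, if anything falls off the work surface, if the arm or the gripper's body presses on something with over 40 N, if the wrist force passes 120 N, or if a joint passes its speed limit or range.

ROBOT

A 7-joint arm with a two-finger parallel gripper is mounted at the origin on the work surface. World frame = base frame: x ahead of the robot, y to its left, z up, the work surface at z = 0. Lengths are in m, angles in rad, forces in N, time in s.
With the tool pointing down it reaches from about 0.4 to 0.85 m from the base axis. Payload 10.4 kg.
Tool frame: the origin (TCP) lies midway between the tips of the shut fingers; the grasp point (between the pads) lies 19 mm behind it; z points along the fingers, y is the direction in which the jaws open and shut (so a half turn about z gives the same grasp; the last joint's range is limited). The gripper opens to 87 mm and grips with 3 to 60 N. Pads are 19 mm wide; open, the fingers measure 117 mm over their backs; the gripper's body (75 mm by 190 mm) begins 51 mm behind the grasp point.
Start: joints at [1.117, 0.332, -0.065, 1.46, 0.022, 1.35, -0.088], TCP at [0.261, -0.568, 0.223] pointing down, gripper open.
Joint ranges: [-2.6, 2.6], [-0.5, 2.12], [-1.47, 1.34], [0.16, 2.42], [-1.27, 4.41], [0.06, 2.06], [-2.6, 2.6]. Speed limits (rad/s): [2.22, 2.22, 2.79, 2.79, 3.14, 3.14, 3.14].

INTERFACE

Orientations are given as a unit quaternion [w, x, y, z].
In Python, from workcell import arm gives the robot as it stands.
- The arm moves only by the shell command python3 -m creep 'ROWS' [OPENING] [FORCE]. ROWS is JSON, a list of rows, each a list of 2 entries, a list of its own where there are three numbers: the shift along the world's x, y, z in units of 40 mm (1.0 is 40 mm), then the turn about the world's z in units of 6 degrees (1.0 is 6 degrees). A call has 1 to 12 rows; each row shifts and turns the commanded pose from where the row before left it; what a row does not reach is not made up. A row lasts 1/12 s, in which the tool goes at most 41.7 mm and 7.16 degrees, less where a joint would pass 70% of its speed; a pose out of reach is approached as far as the arm can. A call is refused whole if a number of a shift passes 1 or a number of a turn 1, either way. A call with a gripper value outside its range is refused whole. OPENING is the closure, from 0 (fully open) to 1 (shut), set as the call begins (- or left out, the last holds). The fingers move at their own pace and stop on an object; FORCE is the grip in N (left out, the last holds). Time passes only in rows, so rows that do not move let the fingers close. It gives the time, the measured TCP pose, the force and the opening at its end, in the units of the state.
- arm.read_state(): the state, without advancing time (a new reading comes with each control period).
- arm.grab_frame(name): name is "scene" or "top"; returns (picture, depth): 420x560x3 uint8, red, green, blue; 420x560 float32, m along the optical axis (not along the pixel's ray), 0 where there is no reading.
- arm.get_calibration(name): a dict with "mtx" (3x3 intrinsics, pixels), "k1" (the pictures are not rectified: a ray, as slopes to the right and down, at radius r is drawn at 1 + k1 r^2 times it, then the intrinsics apply), "R" (3x3) and "t" (3): a world point X has camera coordinates R X + t. Camera axes: x right, y down, z forward; pixel columns grow to the right and rows downward; lengths in m; the calibration is good to about 2 mm. A picture is of the moment at which its call begins. get_calibration takes no time and is no camera call.
- arm.finish_job(): hands the job in, once; it reports no verdict.
Trained networks look in the newest picture that a camera, given by its name, has taken for a name from the list of things; names that differ only in an ending like _2 or _b are one class to them, and where a whole thing is asked for, a point or a joint stands for the part that bears it (a point fixed in the world has none). Each returns a list of dicts, best first, with "score" (0 to 1); they miss things now and then, are a little off and sometimes report something else, mostly with a low value. They report only what shows in the picture. A call takes as long as a camera call.
- arm.regions_of(camera, target): "region" (420x560 bool, what is visible of it) and "bbox" ([left, top, right, bottom] in pixels, round what is visible of it).
- arm.place_of(camera, target): "pixel" ([column, row] in pixels: a listed point, or the origin of a listed thing).
The state is a dict: "time_s": time; "qpos": joint angles; "joint_vel": joint speeds; "tau": joint torques, N m; "position": TCP position; "ee_rot": TCP orientation; "ft_force": force on the tool from outside, world axes, zero at the start; "ft_torque": the same for the moment, N m; "width": finger opening in m.
Only numpy, scipy, OpenCV 4.12 (cv2) and the standard library are available. Lean on these libraries where they do the work, as an engineer would, in place of code of your own. Each camera call takes 0.05 s, during which the arm holds its last target.

## Working session

There is one attempt and no reset: what is moved stays moved. The work goes in short steps, Python scripts to look and compute and a shell command to move; the robot and the scene stay as the last step left them, time stands still between calls to the robot, and variables do not carry over. Pictures are saved under pics/ and viewed, and the job is handed in when it is done.

```bash
ls; mkdir -p pics; cat > h.py <<'E'
import numpy as np, cv2
from workcell import arm
def grab(n,fn=None):
    p,d=arm.grab_frame(n)
    if fn: cv2.imwrite('pics/'+fn,p[:,:,::-1])
    return p,d
def ray(n,px):
    c=arm.get_calibration(n);K=np.array(c['mtx']);k=c['k1']
    u=np.array([(px[0]-K[0,2])/K[0,0],(px[1]-K[1,2])/K[1,1]]);s=u.copy()
    for _ in range(20): s=u/(1+k*(s@s))
    R=np.array(c['R']);t=np.array(c['t'])
    return -R.T@t, R.T@np.array([s[0],s[1],1.])
def atz(n,px,z):
    o,d=ray(n,px);return o+d*(z-o[2])/d[2]
def cloud(n,d):
    c=arm.get_calibration(n);K=np.array(c['mtx']);k=c['k1']
    h,w=d.shape;v,u=np.mgrid[:h,:w]
    a=np.stack([(u-K[0,2])/K[0,0],(v-K[1,2])/K[1,1]],-1);s=a.copy()
    for _ in range(20): s=a/(1+k*(s**2).sum(-1,keepdims=True))
    P=np.concatenate([s,np.ones((h,w,1))],-1)*d[...,None]
    R=np.array(c['R']);t=np.array(c['t'])
    return (P-t)@R
E
python3 - <<'E'
from h import *
st=arm.read_state();print(st)
for n in('scene','top'):
    p,d=grab(n,n+'0.png');P=cloud(n,d)
    print(n,ray(n,(280,210)))
    for t in('terminal','case','carton','can','tape','lid'):
        r=arm.regions_of(n,t)[:2]
        for x in r:
            m=x['region']&(d>0);Q=P[m]
            print(n,t,round(x['score'],2),x['bbox'],np.percentile(Q,[2,50,98],axis=0).round(3).tolist() if m.any() else None)
    for t in('terminal','case','lid_hinge','lid_edge','catch_nose'):
        for x in arm.place_of(n,t)[:2]: print(n,t,round(x['score'],2),x['pixel'])
E
```

```text
pics
{'time_s': 0.0, 'qpos': array([ 1.11741479,  0.33287865, -0.06469755,  1.46092001,  0.02163348,
        1.34987992, -0.08853461]), 'joint_vel': array([ 0.00072623, -0.00080587, -0.00019211,  0.00135102, -0.00115614,
        0.0012168 , -0.0007104 ]), 'tau': array([-7.08991411e-04, -6.23266983e+01,  2.39225262e-02, -3.89906788e+01,
       -6.14412641e-02,  3.96984885e-02,  1.05623174e-04]), 'position': array([ 0.26081717, -0.56757028,  0.22175987]), 'ee_rot': array([-6.66765526e-04,  9.76893679e-01,  2.13724722e-01, -1.95138209e-04]), 'ft_force': array([0.79438006, 0.38018769, 0.49277225]), 'ft_torque': array([-0.03913068,  0.01991231, -0.00985538]), 'width': 0.08675837940503149}
scene (array([0.98809825, 0.59587996, 0.99995123]), array([-0.34217268, -0.51960874, -0.78292545]))
scene terminal 0.92 [222.9, 118.5, 270.5, 156.5] [[0.416, -0.38, 0.0], [0.484, -0.336, 0.032], [0.546, -0.319, 0.038]]
scene case 0.83 [243.9, 142.2, 344.0, 290.9] [[0.493, -0.066, 0.002], [0.576, 0.048, 0.026], [0.708, 0.161, 0.25]]
scene case 0.61 [309.4, 139.9, 344.3, 254.8] [[0.49, -0.02, 0.08], [0.527
[... 1106 characters left out ...]
 437.1, 280.4] [[0.415, -0.378, 0.001], [0.479, -0.347, 0.034], [0.545, -0.322, 0.04]]
top case 0.92 [206.5, 152.1, 317.2, 250.7] [[0.494, -0.067, 0.001], [0.602, 0.038, 0.009], [0.702, 0.15, 0.256]]
top carton 0.95 [116.2, 206.6, 167.2, 258.4] [[0.458, 0.29, 0.008], [0.517, 0.339, 0.055], [0.576, 0.393, 0.061]]
top tape 0.82 [155.0, 129.7, 196.6, 174.4] [[0.672, 0.224, 0.0], [0.724, 0.275, 0.046], [0.773, 0.318, 0.054]]
top lid 0.74 [206.2, 209.2, 293.0, 247.7] [[0.487, -0.02, 0.092], [0.518, 0.065, 0.202], [0.549, 0.153, 0.263]]
top terminal 0.64 [419.4, 254.3]
top case 0.66 [267.8, 203.3]
top lid_hinge 0.93 [253.2, 231.6]
top lid_edge 0.57 [251.2, 225.9]
top catch_nose 0.62 [275.7, 157.4]
```

View pics/scene0.png

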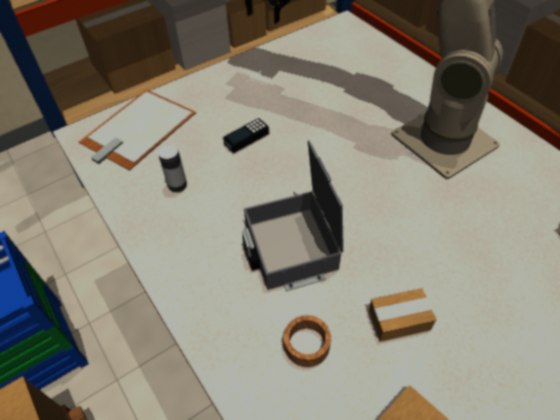

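View pics/top0.png

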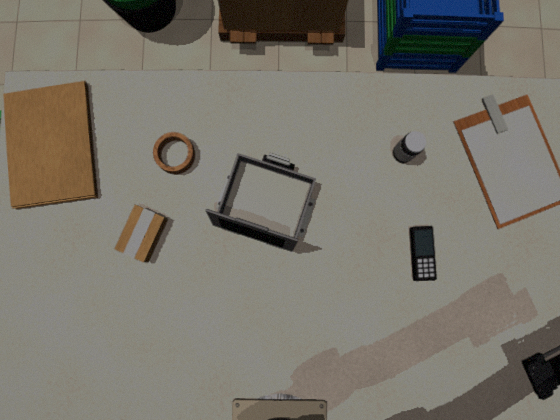

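```bash
python3 - <<'E'
from h import *
for n,t,z in [('scene','lid_hinge',.072),('top','lid_hinge',.072),('scene','catch_nose',.083),('top','catch_nose',.083),('scene','case',0.005),('top','case',0.005)]:
    # newest pictures reused
    x=arm.place_of(n,t)[0]; print(n,t,atz(n,x['pixel'],z).round(4))
p,d=grab('top');P=cloud('top',d)
x=arm.regions_of('top','terminal')[0]
Q=P[x['region']&(d>0)];Q=Q[(Q[:,2]>.025)&(Q[:,2]<.05)]
print('term top z',np.median(Q[:,2]),cv2.minAreaRect((Q[:,:2]*1000).astype(np.float32)))
ps,ds=grab('scene');S=cloud('scene',ds)
r=arm.regions_of('scene','terminal')[0]
Q2=S[r['region']&(ds>0)];Q2=Q2[(Q2[:,2]>.025)&(Q2[:,2]<.05)]
print('scene',np.median(Q2[:,2]),cv2.minAreaRect((Q2[:,:2]*1000).astype(np.float32)))
# case wall rim points in top cloud
x=arm.regions_of('top','case')[0]
Q=P[x['region']&(d>0)];W=Q[(Q[:,2]>.06)&(Q[:,2]<.095)]
print('rim',len(W),cv2.minAreaRect((W[:,:2]*1000).astype(np.float32)))
F=Q[(Q[:,2]<.012)]
print('floor',len(F),cv2.minAreaRect((F[:,:2]*1000).astype(np.float32)),np.median(F[:,2]))
L=arm.regions_of('scene','lid')[0]
Q=S[L['region']&(ds>0)];Q=Q[(Q[:,2]>.1)&(Q[:,0]>.45)]
c=Q.mean(0);u,s,v=np.linalg.svd(Q-c);print('lid normal',v[2],c,cv2.minAreaRect((Q[:,:2]*1000).astype(np.float32)),Q[:,2].max())
big=cv2.resize(p[120:300,190:450],None,fx=3,fy=3,interpolation=cv2.INTER_CUBIC);cv2.imwrite('pics/top0z.png',big[:,:,::-1])
E
```

```text
scene lid_hinge [0.509  0.0767 0.072 ]
top lid_hinge [0.5235 0.067  0.072 ]
scene catch_nose [0.6948 0.0075 0.083 ]
top catch_nose [0.7011 0.016  0.083 ]
scene case [0.5976 0.0488 0.005 ]
top case [0.5995 0.0343 0.005 ]
term top z 0.03458424638970811 ((479.18841552734375, -351.3185729980469), (134.56277465820312, 56.16970443725586), 3.012376070022583)
scene 0.03306078112696419 ((480.24591064453125, -347.65985107421875), (137.4563751220703, 59.448062896728516), 3.705693006515503)
rim 695 ((605.8651123046875, 38.48681640625), (201.419189453125, 207.16464233398438), 72.4237060546875)
floor 4433 ((607.5077514648438, 47.33343505859375), (246.37356567382812, 195.47683715820312), 73.92850494384766) 0.00645455178134785
lid normal [ 0.95089948 -0.29719515 -0.0864015 ] [0.52591605 0.07885692 0.19166562] ((522.3042602539062, 68.45484924316406), (201.46766662597656, 18.850814819335938), 73.33303833007812) 0.26429013255663797
```

View pics/top0z.png

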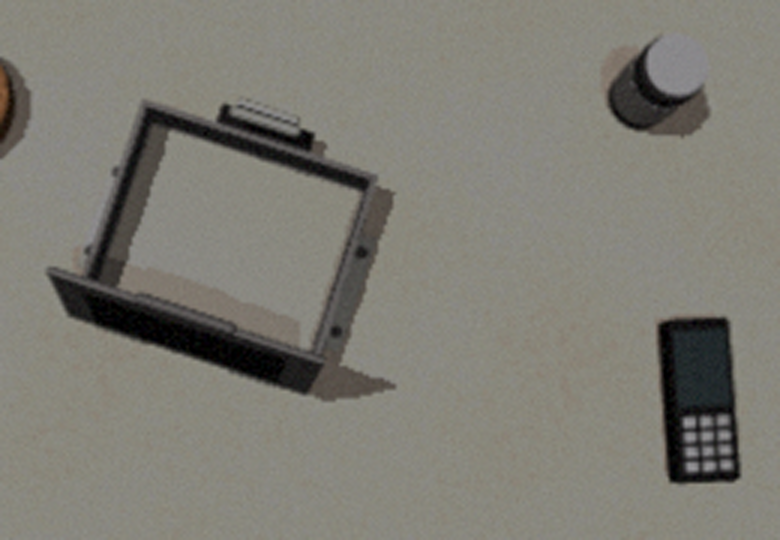

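The scene camera shows the case at about (292,240) with its lid upright, and the terminal at (247,137). In the top view the terminal is at (424,253) with its screen end up (+x). The tape, can and carton are well clear. I'll refine the case pose and move above the terminal.

```bash
python3 -m creep '[[[0.68,0.68,0],-0.44],[[0.68,0.68,0],-0.44],[[0.68,0.68,0],-0.44],[[0.68,0.68,0],-0.44],[[0.68,0.68,0],-0.44],[[0.68,0.68,0],-0.44],[[0.68,0.68,0],-0.44],[[0.68,0.68,0],-0.44],[[0,0,0],0],[[0,0,0],0]]' 0
python3 - <<'E'
from h import *
p,d=grab('top');P=cloud('top',d)
x=arm.place_of('top','terminal');print([(atz('top',q['pixel'],0).round(4),q['score']) for q in x[:1]])
Q=P[(d>0)];Q=Q[(Q[:,0]>.45)&(Q[:,0]<.75)&(abs(Q[:,1]-.04)<.17)]
a=np.radians(-17);X=np.array([np.cos(a),np.sin(a)]);Y=np.array([-np.sin(a),np.cos(a)])
W=Q[(Q[:,2]>.055)&(Q[:,2]<.085)]
c=np.array([.604,.042]);w=(W[:,:2]-c)
for nm,v in(('x',w@X),('y',w@Y)):
    h,e=np.histogram(v*1000,bins=np.arange(-130,131,5));print(nm,[(int(b),int(k)) for b,k in zip(e,h) if k>3])
# yaw: fit far wall & side walls
u=w@X;t=w@Y
m=(u>.078)&(u<.098)&(abs(t)<.09);print('farwall',m.sum(),np.polyfit(t[m],u[m],1))
m=(t>.085)&(t<.11)&(abs(u)<.07);print('left',m.sum(),np.polyfit(u[m],t[m],1))
m=(t<-.085)&(t>-.11)&(abs(u)<.07);print('right',m.sum(),np.polyfit(u[m],t[m],1))
E
```

```text
time_s: 2.63
position: [0.4805, -0.3478, 0.2225]
ee_rot: [-0.0, 0.999, 0.034, 0.0]
ft_force: [-0.3, -0.8, 0.0]
width: 0.087
[(array([ 0.4781, -0.3416,  0.    ]), 0.85)]
x [(-105, 56), (-100, 12), (-65, 11), (-60, 12), (-55, 13), (-50, 10), (-45, 11), (-40, 11), (-35, 9), (-30, 11), (-25, 11), (-20, 10), (-15, 13), (-10, 11), (-5, 13), (0, 12), (5, 10), (10, 10), (15, 11), (20, 9), (25, 11), (30, 11), (35, 9), (40, 13), (45, 13), (50, 9), (55, 11), (60, 12), (65, 11), (70, 10), (75, 83), (80, 187), (85, 6), (90, 9), (95, 8), (100, 10), (105, 5)]
y [(-105, 64), (-100, 86), (-95, 8), (-90, 9), (-85, 8), (-80, 8), (-75, 8), (-70, 9), (-65, 8), (-60, 9), (-55, 9), (-50, 10), (-45, 10), (-40, 9), (-35, 9), (-30, 9), (-25, 12), (-20, 9), (-15, 12), (-10, 11), (-5, 9), (0, 13), (5, 13), (10, 9), (15, 11), (20, 10), (25, 7), (30, 9), (35, 10), (40, 8), (45, 11), (50, 7), (55, 11), (60, 8), (65, 10), (70, 7), (75, 10), (80, 7), (85, 9), (90, 114), (95, 76)]
farwall 256 [0.0084988  0.08208581]
left 168 [-0.00893037  0.09483731]
right 133 [-0.0065709  -0.09960214]
```

```bash
python3 -m creep '[[[0,0,-0.8],0],[[0,0,-0.8],0],[[0,0,-0.8],0],[[0,0,-0.8],0],[[0,0,-0.6],0],[[0,0,-0.3],0],[[0,0,0],0]]' 0
python3 - <<'E'
from h import *
for n in('scene','top'):
    p,d=grab(n)
    a=p[90:190,190:310] if n=='scene' else p[190:310,360:480]
    cv2.imwrite('pics/%s1.png'%n,cv2.resize(a,None,fx=5,fy=5,interpolation=cv2.INTER_CUBIC)[:,:,::-1])
E
```

```text
time_s: 3.32
position: [0.4762, -0.3506, 0.0559]
ee_rot: [-0.001, 1.0, 0.03, -0.002]
ft_force: [-0.6, 0.2, 0.3]
width: 0.0872
```

View pics/scene1.png

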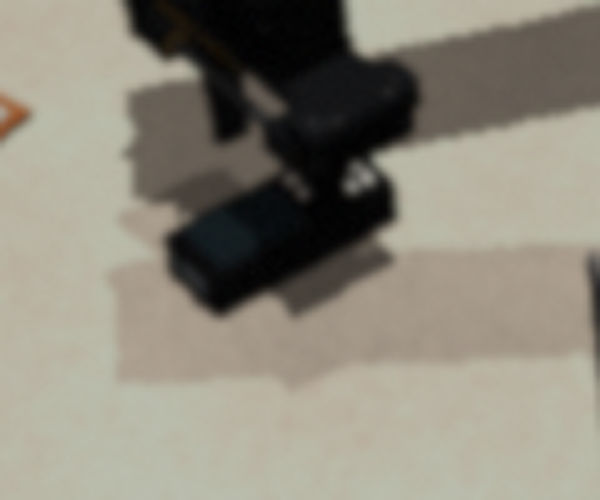

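The gripper straddles the terminal, which lies at about (280,240) in the crop, and the fingers hang free on both sides. Next I descend and grip.

```bash
python3 -m creep '[[[0,0,-0.4],0],[[0,0,-0.4],0],[[0,0,-0.25],0],[[0,0,-0.13],0],[[0,0,0],0]]' 0
python3 -m creep '[[[0,0,0],0],[[0,0,0],0],[[0,0,0],0],[[0,0,0],0],[[0,0,0],0],[[0,0,0],0],[[0,0,0],0],[[0,0,0],0],[[0,0,0],0]]' 1 25
```

```text
time_s: 3.83
position: [0.4786, -0.3505, 0.0114]
ee_rot: [0.0, 1.0, 0.031, -0.0]
ft_force: [-0.2, 0.4, -0.1]
width: 0.0871
time_s: 4.58
position: [0.4787, -0.3506, 0.0116]
ee_rot: [0.0, 1.0, 0.031, 0.0]
ft_force: [-0.7, -0.2, 2.4]
width: 0.054
```

```bash
python3 -m creep '[[[0,0,0],0],[[0,0,0],0],[[0,0,0],0],[[0,0,-0.13],0],[[0,0,0],0],[[0,0,0],0]]' 0.2
python3 -m creep '[[[0,0,0],0],[[0,0,0],0],[[0,0,0],0],[[0,0,0],0],[[0,0,0],0],[[0,0,0],0],[[0,0,0],0],[[0,0,0],0]]' 1 28
python3 -m creep '[[[0,0,0.2],0],[[0,0,0.4],0],[[0,0,0.6],0],[[0,0,0.8],0],[[0,0,0.8],0],[[0,0,0.8],0],[[0,0,0.8],0],[[0,0,0.8],0],[[0,0,0.4],0],[[0,0,0],0]]'
python3 - <<'E'
from h import *
p,d=grab('scene','scene2.png');P=cloud('scene',d)
print(arm.read_state()['qpos'].round(3))
r=arm.regions_of('scene','terminal')
for x in r[:2]:
    Q=P[x['region']&(d>0)];print(x['score'],x['bbox'],np.percentile(Q,[2,50,98],axis=0).round(3).tolist())
E
```

```text
time_s: 5.08
position: [0.4783, -0.35, 0.0056]
ee_rot: [-0.0, 1.0, 0.031, -0.0]
ft_force: [-0.0, 0.3, -0.3]
width: 0.0693
time_s: 5.75
position: [0.4787, -0.3504, 0.0062]
ee_rot: [0.0, 1.0, 0.031, 0.0]
ft_force: [0.1, 0.4, 1.0]
width: 0.0534
time_s: 6.58
position: [0.4799, -0.351, 0.2348]
ee_rot: [0.002, 1.0, 0.031, 0.003]
ft_force: [0.9, 0.2, -3.6]
width: 0.0542
[ 0.719  0.265 -0.199  1.53   0.053  1.349 -0.994]
```

View pics/scene2.png

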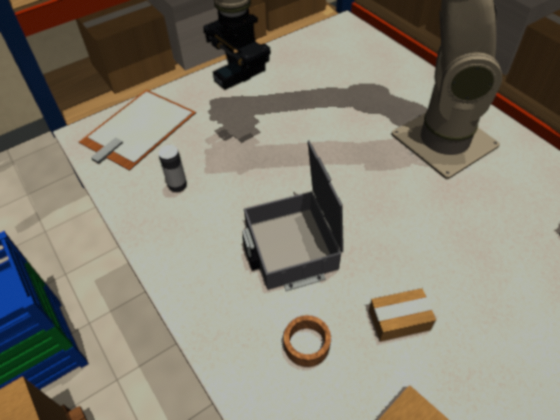

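The terminal is held level at (242,68), and the lid still stands upright at (325,195). I'll carry it along the case's y direction.

```bash
python3 -m creep '[[[0.1,0.3,0],-0.3],[[0.227,0.7,0],-0.6],[[0.227,0.7,0],-0.6],[[0.227,0.7,0],-0.6],[[0.227,0.7,0],-0.6],[[0.227,0.7,0],-0.5],[[0.227,0.7,0],-0.3],[[0.227,0.7,0],0],[[0.1,0.3,0],0],[[0,0,0],0],[[0,0,0],0]]'
python3 - <<'E'
from h import *
p,d=grab('scene','scene3.png')
E
```

```text
time_s: 7.6
position: [0.5493, -0.1298, 0.2282]
ee_rot: [0.0, 0.989, -0.151, -0.002]
ft_force: [-0.2, -1.0, -3.4]
width: 0.0539
```

View pics/scene3.png

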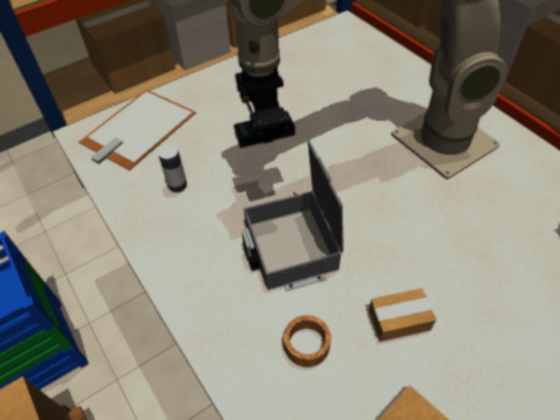

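The terminal is still held, at (265,128), to the right of the case and past the can. I move on to above the case.

```bash
python3 -m creep '[[[0.15,0.4,0],0],[[0.22,0.65,0],0],[[0.22,0.65,0],0],[[0.22,0.65,0],0],[[0.22,0.65,0],0],[[0.22,0.65,0],0],[[0.2,0.55,0],0],[[0,0,0],0],[[0,0,0],0],[[0,0,0],0]]'
python3 - <<'E'
from h import *
p,d=grab('scene','scene4.png')
p,d=grab('top','top4.png');P=cloud('top',d)
cv2.imwrite('pics/top4.png',cv2.resize(p[100:290,150:390],None,fx=3,fy=3)[:,:,::-1])
E
```

```text
time_s: 8.48
position: [0.608, 0.0354, 0.2293]
ee_rot: [0.001, 0.988, -0.153, -0.001]
ft_force: [0.8, -0.2, -5.1]
width: 0.0537
```

View pics/scene4.png

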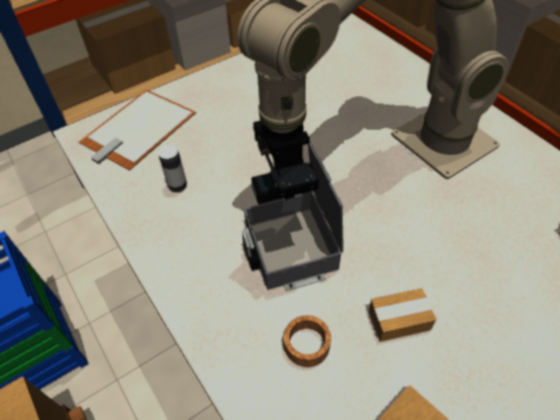

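View pics/top4.png

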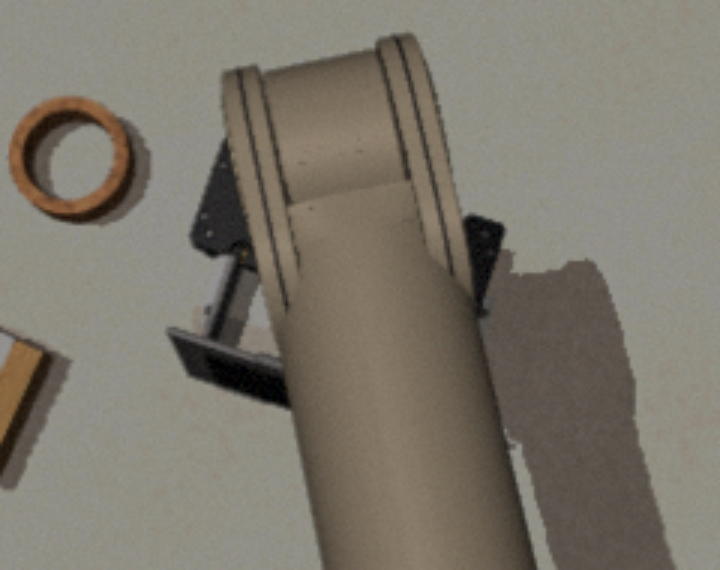

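The terminal hangs over the case, with the gripper at (285,175) in the scene view, and the wrist and forearm pass above the lid. I check the forearm's clearance before lowering.

```bash
python3 - <<'E'
from h import *
p,d=grab('scene');P=cloud('scene',d)
a=np.radians(-17.4);X=np.array([np.cos(a),np.sin(a)]);Y=np.array([-np.sin(a),np.cos(a)])
c=np.array([.599,.041]);Q=P[d>0];u=(Q[:,:2]-c)@X;t=(Q[:,:2]-c)@Y
for lo in range(-160,100,20):
    m=(u*1000>=lo)&(u*1000<lo+20)&(abs(t)<.14)&(Q[:,2]>.1)
    h,e=np.histogram(Q[m,2],bins=np.arange(.1,.9,.04));print(lo,list(h))
L=arm.regions_of('scene','lid')[0]
m=L['region']&(d>0);q=P[m];uu=(q[:,:2]-c)@X
for z in np.arange(.08,.26,.03):
    k=abs(q[:,2]-z)<.01;print('lid z %.2f x'%z,np.median(uu[k])if k.any() else None)
k=Q[:,2]<.3
E
```

```text
-160 [np.int64(0), np.int64(0), np.int64(0), np.int64(0), np.int64(0), np.int64(0), np.int64(0), np.int64(0), np.int64(0), np.int64(0), np.int64(0), np.int64(0), np.int64(15), np.int64(0), np.int64(0), np.int64(0), np.int64(0), np.int64(0), np.int64(0)]
-140 [np.int64(0), np.int64(0), np.int64(0), np.int64(0), np.int64(0), np.int64(0), np.int64(0), np.int64(0), np.int64(0), np.int64(0), np.int64(0), np.int64(0), np.int64(60), np.int64(0), np.int64(0), np.int64(0), np.int64(0), np.int64(0), np.int64(0)]
-120 [np.int64(0), np.int64(0), np.int64(0), np.int64(0), np.int64(0), np.int64(0), np.int64(0), np.int64(0), np.int64(0), np.int64(0), np.int64(0), np.int64(3), np.int64(137), np.int64(0), np.int64(0), np.int64(0), np.int64(0), np.int64(0), np.int64(0)]
-100 [np.int64(235), np.int64(234), np.int64(135), np.int64(29), np.int64(0), np.int64(0), np.int64(0), np.int64(0), np.int64(0), np.int64(0), np.int64(0), np.int64(34), np.int64(192), np.int64(17), np.int64(0), np.int64(0), np.int64(0), np.int64(0), np.int64(0)]
-80 [np.int64(0), np.int64(0), np.int64(188), np.int64(431), np.int64(48)
[... 1800 characters left out ...]
nt64(0), np.int64(0), np.int64(0), np.int64(262), np.int64(3), np.int64(0), np.int64(0), np.int64(0), np.int64(0), np.int64(0), np.int64(0), np.int64(130), np.int64(286), np.int64(0), np.int64(0), np.int64(0), np.int64(0), np.int64(0), np.int64(0)]
80 [np.int64(0), np.int64(0), np.int64(0), np.int64(0), np.int64(0), np.int64(0), np.int64(0), np.int64(0), np.int64(0), np.int64(0), np.int64(0), np.int64(0), np.int64(0), np.int64(0), np.int64(0), np.int64(0), np.int64(0), np.int64(0), np.int64(0)]
lid z 0.08 x -0.09132949659468097
lid z 0.11 x -0.08853739235318007
lid z 0.14 x -0.085536069498307
lid z 0.17 x -0.0826275030060955
lid z 0.20 x -0.07968541431884367
lid z 0.23 x -0.07679528825495897
```

```bash
python3 -m creep '[[[-0.1,0.05,-0.3],0],[[0,0,-0.6],0],[[0,0,-0.6],0],[[0,0,-0.6],0],[[0,0,-0.6],0],[[0,0,-0.6],0],[[0,0,-0.6],0],[[0,0,-0.6],0],[[0,0,-0.4],0],[[0,0,-0.15],0],[[0,0,0],0],[[0,0,0],0]]'
python3 - <<'E'
from h import *
p,d=grab('scene');cv2.imwrite('pics/scene5.png',cv2.resize(p[100:310,200:380],None,fx=3,fy=2.8)[:,:,::-1])
E
```

```text
time_s: 9.68
position: [0.6047, 0.0394, 0.029]
ee_rot: [-0.0, 0.988, -0.152, 0.0]
ft_force: [0.9, -1.0, -3.0]
width: 0.0538
```

View pics/scene5.png

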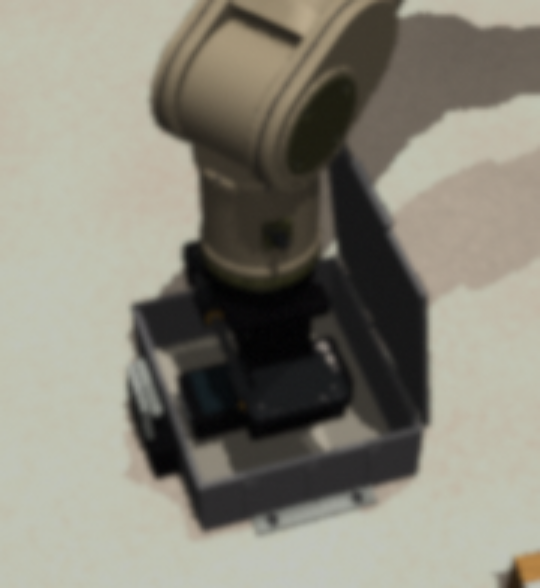

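The terminal is inside the case, screen end at about (205,395) in the crop, clear of all the walls and the lid. Now I lower it slowly.

```bash
python3 -m creep '[[[0,0,-0.12],0],[[0,0,-0.12],0],[[0,0,-0.08],0],[[0,0,0],0],[[0,0,0],0]]'
python3 -m creep '[[[0,0,-0.04],0],[[0,0,-0.04],0],[[0,0,0],0],[[0,0,0],0]]'
```

```text
time_s: 10.15
position: [0.604, 0.0397, 0.0152]
ee_rot: [0.0, 0.988, -0.152, -0.0]
ft_force: [0.8, -0.8, -3.9]
width: 0.0537
time_s: 10.48
position: [0.6041, 0.0397, 0.0121]
ee_rot: [0.0, 0.988, -0.152, -0.0]
ft_force: [0.2, 0.6, -3.7]
width: 0.0541
```

```bash
python3 -m creep '[[[0,0,-0.03],0],[[0,0,0],0],[[0,0,0],0]]'
python3 -m creep '[[[0,0,-0.02],0],[[0,0,0],0],[[0,0,0],0]]'
```

```text
time_s: 10.73
position: [0.6044, 0.0397, 0.0113]
ee_rot: [-0.0, 0.988, -0.152, 0.0]
ft_force: [-0.4, 0.6, -0.3]
width: 0.0537
time_s: 10.98
position: [0.6044, 0.0397, 0.0113]
ee_rot: [0.0, 0.988, -0.152, 0.0]
ft_force: [-4.7, -1.5, 8.3]
width: 0.0542
```

The force went from -3.7 to +8 N, so the terminal rests on the floor. I release it and rise.

```bash
python3 -m creep '[[[0,0,0.02],0],[[0,0,0],0],[[0,0,0],0],[[0,0,0],0],[[0,0,0],0],[[0,0,0],0],[[0,0,0],0]]' 0
python3 -m creep '[[[0,0,0.2],0],[[0,0,0.4],0],[[0,0,0.6],0],[[0,0,0.7],0],[[0,0,0.7],0],[[0,0,0.7],0],[[0,0,0.7],0],[[0,0,0.7],0],[[0,0,0.7],0],[[0,0,0.7],0],[[0,0,0.7],0],[[0,0,0],0]]'
python3 - <<'E'
from h import *
p,d=grab('scene');P=cloud('scene',d)
cv2.imwrite('pics/scene6.png',cv2.resize(p[100:310,200:380],None,fx=3,fy=2.8)[:,:,::-1])
x=arm.regions_of('scene','terminal')[0];Q=P[x['region']&(d>0)];print(x['score'],np.percentile(Q,[5,50,95],axis=0).round(3))
L=arm.regions_of('scene','lid')[0];q=P[L['region']&(d>0)];q=q[(q[:,2]>.1)&(q[:,2]<.27)];c=q.mean(0);v=np.linalg.svd(q-c)[2][2];print('lid n',v)
E
```

```text
time_s: 11.57
position: [0.6042, 0.0397, 0.0109]
ee_rot: [0.0, 0.988, -0.152, -0.0]
ft_force: [-0.6, -0.8, -0.4]
width: 0.0851
time_s: 12.57
position: [0.6059, 0.0403, 0.2899]
ee_rot: [-0.001, 0.988, -0.152, 0.004]
ft_force: [-0.3, 0.3, 0.5]
width: 0.0867
0.95 [[0.55  0.009 0.009]
 [0.61  0.05  0.038]
 [0.666 0.081 0.041]]
lid n [ 0.95095777 -0.29636831 -0.08857284]
```

View pics/scene6.png

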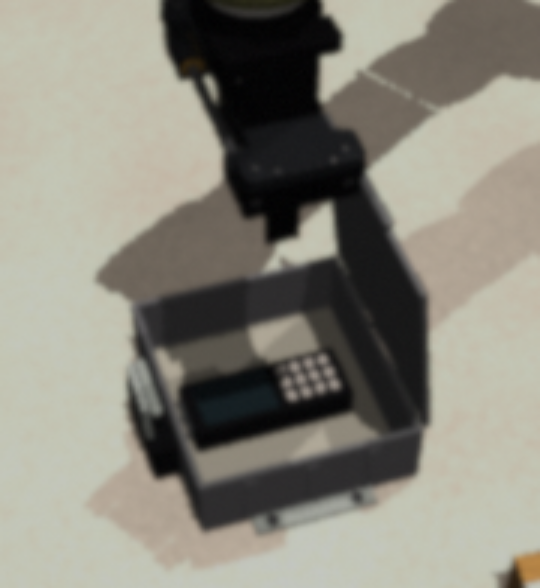

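The terminal lies flat, screen up, at (265,397) in the crop and free of the gripper. Next I shut the fingers, go over the lid to its robot side and push it closed.

```bash
python3 -m creep '[[[0,0,0.4],0],[[0,0,0.6],0],[[-0.3,0.1,0],0],[[-0.5,0.15,0],0],[[-0.5,0.15,0],0],[[-0.5,0.15,0],0],[[-0.5,0.15,0],0],[[-0.5,0.15,0],0],[[-0.23,0.1,0],0],[[0,0,0],0],[[0,0,0],0]]' 1 20
python3 - <<'E'
from h import *
p,d=grab('scene');cv2.imwrite('pics/scene7.png',p[:,:,::-1])
E
```

```text
time_s: 13.63
position: [0.4831, 0.0774, 0.3227]
ee_rot: [0.0, 0.988, -0.152, -0.0]
ft_force: [-0.2, -0.2, 0.5]
width: 0.0216
```

View pics/scene7.png

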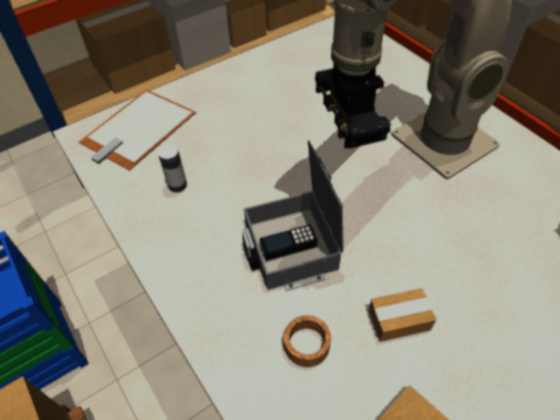

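The closed gripper is on the robot side of the lid, whose top is at about (312,147). I lower to z ≈ 0.215 and approach until contact.

```bash
python3 -m creep '[[[0,0,-0.4],0],[[0,0,-0.5],0],[[0,0,-0.5],0],[[0,0,-0.5],0],[[0,0,-0.5],0],[[0,0,-0.3],0],[[0,0,0],0],[[0,0,0],0]]' 1
python3 -m creep '[[[0.15,-0.05,0],0],[[0.15,-0.05,0],0],[[0.15,-0.05,0],0],[[0.1,-0.03,0],0],[[0.1,-0.03,0],0],[[0,0,0],0]]'
```

```text
time_s: 14.35
position: [0.4832, 0.0775, 0.2148]
ee_rot: [0.0, 0.988, -0.152, -0.001]
ft_force: [0.3, 0.2, 1.4]
width: 0.0007
time_s: 14.85
position: [0.5097, 0.0689, 0.215]
ee_rot: [-0.0, 0.988, -0.152, -0.0]
ft_force: [-0.2, -0.2, -0.1]
width: 0.0007
```

```bash
python3 -m creep '[[[0.25,-0.08,-0.02],0],[[0.25,-0.08,-0.02],0],[[0.25,-0.08,-0.02],0],[[0.25,-0.08,-0.02],0],[[0,0,0],0]]'
python3 -m creep '[[[0.25,-0.08,-0.1],0],[[0.25,-0.08,-0.1],0],[[0.25,-0.08,-0.1],0],[[0.25,-0.08,-0.1],0],[[0,0,0],0]]'
python3 - <<'E'
from h import *
p,d=grab('scene');cv2.imwrite('pics/scene8.png',cv2.resize(p[80:310,180:380],None,fx=2.6,fy=2.6)[:,:,::-1])
E
```

```text
time_s: 15.27
position: [0.5508, 0.0552, 0.2111]
ee_rot: [0.0, 0.988, -0.152, -0.0]
ft_force: [-0.1, -0.2, 0.3]
width: 0.0002
time_s: 15.68
position: [0.5903, 0.0423, 0.1943]
ee_rot: [0.0, 0.988, -0.152, -0.0]
ft_force: [-1.2, -0.3, -1.3]
width: 0.0003
```

View pics/scene8.png

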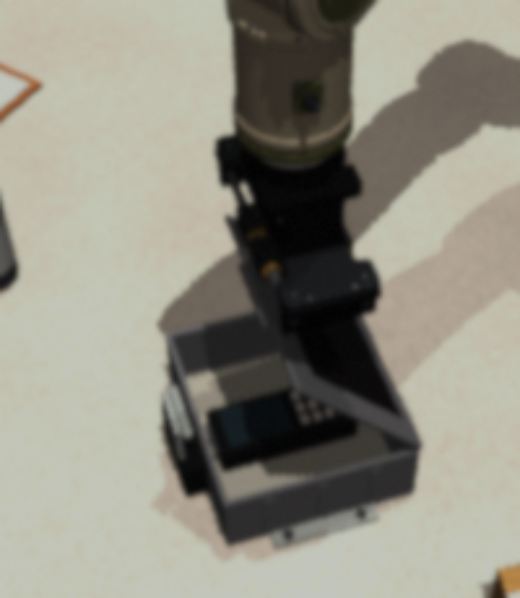

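The lid is following and leans about 50° over the case, with its edge near (285,330) in the crop. I continue the arc.

```bash
python3 -m creep '[[[0.22,-0.07,-0.18],0],[[0.22,-0.07,-0.18],0],[[0.22,-0.07,-0.18],0],[[0.22,-0.07,-0.18],0],[[0,0,0],0]]'
python3 -m creep '[[[0.16,-0.05,-0.2],0],[[0.16,-0.05,-0.2],0],[[0.14,-0.04,-0.2],0],[[0.12,-0.04,-0.2],0],[[0,0,0],0]]'
python3 - <<'E'
from h import *
p,d=grab('scene');cv2.imwrite('pics/scene9.png',cv2.resize(p[80:310,180:380],None,fx=2.6,fy=2.6)[:,:,::-1])
E
```

```text
time_s: 16.15
position: [0.6248, 0.0312, 0.1645]
ee_rot: [0.0, 0.988, -0.152, -0.001]
ft_force: [0.1, -1.0, 0.3]
width: 0.0006
time_s: 16.57
position: [0.6472, 0.0246, 0.1325]
ee_rot: [0.0, 0.988, -0.152, -0.001]
ft_force: [-1.1, -0.2, -0.7]
width: 0.0006
```

View pics/scene9.png

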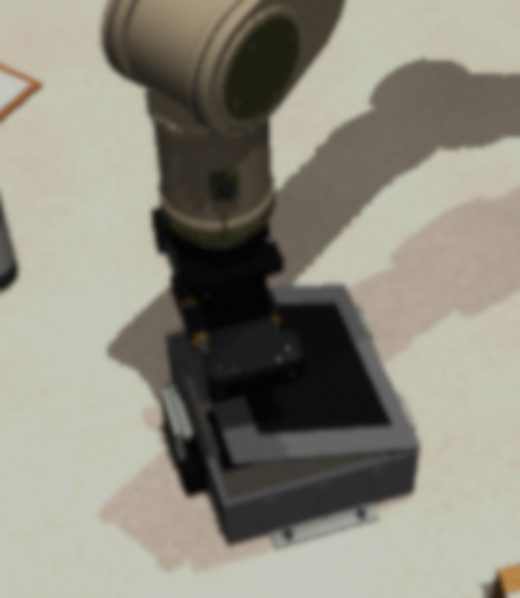

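The lid is at about 20° with its edge near (215,440) in the crop, following well. I continue down onto the catch.

```bash
python3 -m creep '[[[0.12,-0.04,-0.18],0],[[0.12,-0.04,-0.18],0],[[0.12,-0.04,-0.18],0],[[0.12,-0.04,-0.18],0],[[0,0,0],0]]'
python3 -m creep '[[[0.05,-0.02,-0.08],0],[[0.05,-0.02,-0.08],0],[[0,0,-0.08],0],[[0,0,0],0],[[0,0,0],0]]'
```

```text
time_s: 17.03
position: [0.6665, 0.0181, 0.1039]
ee_rot: [0.0, 0.988, -0.152, -0.001]
ft_force: [-0.9, 0.5, -0.5]
width: 0.0004
time_s: 17.45
position: [0.6704, 0.0174, 0.0965]
ee_rot: [0.0, 0.988, -0.152, -0.0]
ft_force: [0.2, -0.2, 0.2]
width: 0.0007
```

```bash
python3 -m creep '[[[0,0,-0.06],0],[[0,0,-0.04],0],[[0,0,0],0],[[0,0,0],0]]'
python3 -m creep '[[[0,0,-0.04],0],[[0,0,-0.04],0],[[0,0,0],0],[[0,0,0],0]]'
python3 -m creep '[[[0,0,-0.04],0],[[0,0,-0.04],0],[[0,0,0],0],[[0,0,0],0]]'
```

```text
time_s: 17.78
position: [0.6705, 0.0173, 0.0926]
ee_rot: [0.0, 0.988, -0.152, 0.0]
ft_force: [0.2, 0.0, -0.3]
width: 0.0004
time_s: 18.12
position: [0.6708, 0.0173, 0.0904]
ee_rot: [0.0, 0.988, -0.152, 0.0]
ft_force: [-2.3, -0.8, 6.9]
width: 0.0003
time_s: 18.45
position: [0.671, 0.0172, 0.0866]
ee_rot: [-0.0, 0.988, -0.152, 0.001]
ft_force: [0.5, -1.0, 2.4]
width: 0.0005
```

```bash
python3 -m creep '[[[0,0,-0.05],0],[[0,0,-0.05],0],[[0,0,0],0],[[0,0,0],0]]'
python3 -m creep '[[[0,0,-0.05],0],[[0,0,-0.05],0],[[0,0,0],0],[[0,0,0],0]]'
```

```text
time_s: 18.78
position: [0.67, 0.0173, 0.0814]
ee_rot: [0.0, 0.988, -0.152, -0.001]
ft_force: [-0.7, -0.2, -0.4]
width: 0.0005
time_s: 19.12
position: [0.6706, 0.0174, 0.0785]
ee_rot: [0.0, 0.988, -0.152, 0.0]
ft_force: [-1.4, -0.7, 4.7]
width: 0.0005
```

```bash
python3 -m creep '[[[0,0,-0.03],0],[[0,0,0],0],[[0,0,0],0]]'
python3 -m creep '[[[0,0,0.3],0],[[0,0,0.6],0],[[0,0,0.8],0],[[0,0,0.8],0],[[0,0,0.8],0],[[-0.3,-0.7,0.3],0],[[-0.3,-0.8,0],0],[[-0.3,-0.8,0],0],[[-0.3,-0.8,0],0],[[-0.3,-0.8,0],0],[[-0.3,-0.8,0],0],[[-0.3,-0.8,0],0]]'
python3 -m creep '[[[-0.3,-0.8,0],0],[[-0.3,-0.8,0],0],[[-0.3,-0.8,0],0],[[0,0,0],0],[[0,0,0],0]]'
python3 - <<'E'
from h import *
a=np.radians(-17.4);X=np.array([np.cos(a),np.sin(a)]);Y=np.array([-np.sin(a),np.cos(a)]);c=np.array([.599,.041])
for n in('scene','top'):
    p,d=grab(n,n+'10.png');P=cloud(n,d)
    u=(P[...,:2]-c)@X;t=(P[...,:2]-c)@Y
    m=(d>0)&(abs(u)<.08)&(abs(t)<.09)&(P[...,2]<.15)
    A=np.c_[u[m],t[m],np.ones(m.sum())];print(n,'lid plane slope x,y,z',np.linalg.lstsq(A,P[m][:,2],rcond=None)[0].round(4))
    m=(d>0)&(u>.09)&(u<.11)&(abs(t)<.03)
    print('catch max z',np.percentile(P[m][:,2],[50,95]).round(4))
    for tt in('carton','can','tape'):
        for x in arm.regions_of(n,tt)[:1]: Q=P[x['region']&(d>0)];print(tt,np.median(Q,axis=0).round(3))
    for x in arm.place_of(n,'catch_nose')[:1]: 
        w=atz(n,x['pixel'],.083);print('nose',((w[:2]-c)@X).round(4),((w[:2]-c)@Y).round(4))
    q=p[110:310,180:400];cv2.imwrite('pics/%s10z.png'%n,cv2.resize(q,None,fx=2.9,fy=2.9)[:,:,::-1])
E
```

```text
time_s: 19.37
position: [0.6707, 0.0174, 0.0784]
ee_rot: [0.0, 0.988, -0.152, 0.0]
ft_force: [-5.4, -0.2, 13.9]
width: 0.0006
time_s: 20.37
position: [0.5858, -0.2042, 0.2214]
ee_rot: [0.0, 0.988, -0.152, 0.0]
ft_force: [0.8, 0.4, -0.8]
width: 0.0006
time_s: 20.78
position: [0.5494, -0.3012, 0.221]
ee_rot: [0.0, 0.988, -0.154, -0.0]
ft_force: [0.1, 0.7, 1.2]
width: 0.0001
scene lid plane slope x,y,z [-0.002   0.      0.0777]
catch max z [0.0803 0.0883]
carton [0.525 0.355 0.054]
can [ 0.738 -0.286  0.089]
tape [0.722 0.279 0.045]
nose 0.0853 -0.003
top lid plane slope x,y,z [0.0017 0.0004 0.079 ]
catch max z [0.0859 0.0915]
carton [0.517 0.339 0.055]
can [ 0.725 -0.298  0.127]
tape [0.721 0.272 0.046]
nose 0.106 0.0058
```

View pics/scene10.png

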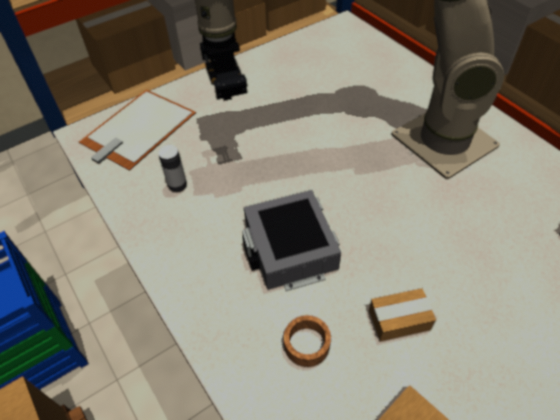

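View pics/scene10z.png

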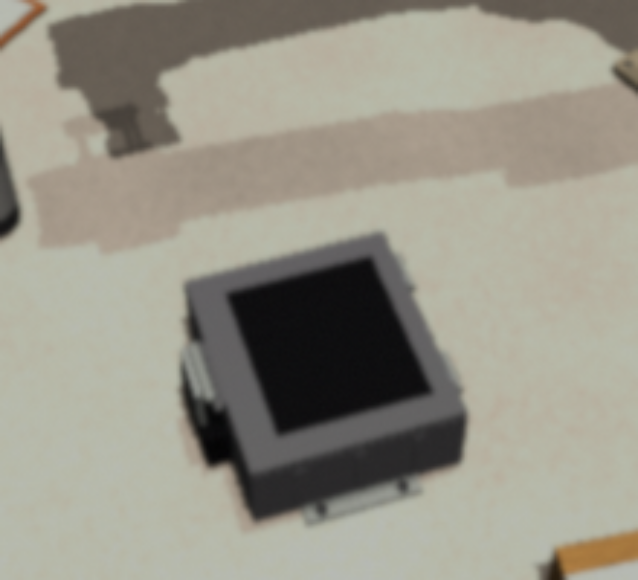

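View pics/top10z.png

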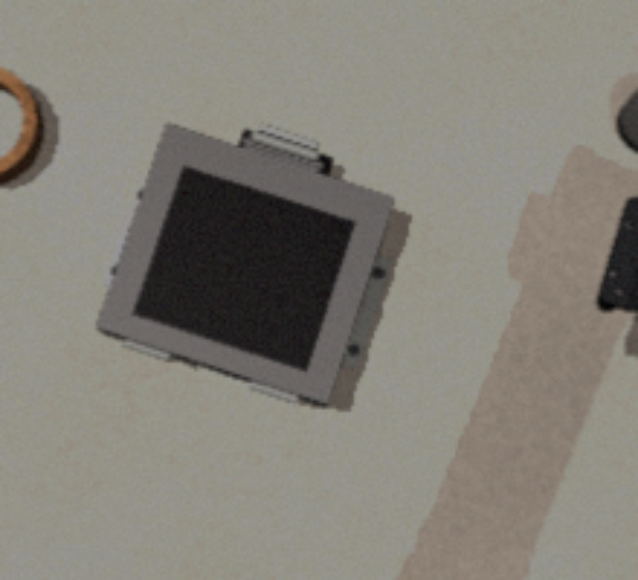

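The lid is level at z ≈ 0.078 in both views (shut black panel at about (292,228) in the scene). It stayed shut after the gripper left, and the robot is clear of everything.

```bash
python3 -c "
from workcell import arm
print(arm.finish_job(), arm.read_state()['time_s'])"
```

```text
the job is handed in; nothing more can be done
the job is handed in; nothing more can be done
```

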